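# Shut down the compressor and lock it out

### The job

Shut down the compressor at the bench control station: press the yellow button, then the blue one, then the red one, one at a time, each fully down and let up again, and leave the green start button alone. Then lock the station out: push the red snap hook onto the upright bar of the steel staple at the station's side until its gate flicks shut behind the bar, and leave it lying flat there. Do not disturb the other things on the bench.

Things in the scene. Friction and masses are not known exactly. Their poses are not given: they have to be found in the camera images.
- station: control station of the compressor, fixed to the bench: grey box 132 x 132 mm, 56 mm high, with four coloured push buttons in a square on its top, 60 mm apart centre to centre (which colour sits where varies). Origin under its centre on the bench, z up, x and y along its sides; the cable stub is on its +x side, the lockout staple on its -y side.
- staple_bar (a point): upright bar of the lockout staple, a round steel bar 8 mm thick: it runs 66 mm out of the station's -y side, 40 mm above the bench, bends down and ends on the bench (a closed loop). This point: on the upright's axis, 8 mm above the bench; station frame (20, -132, 8) mm. The hook is pushed on along the station's +y, lying on or just above the bench
- yellow (a joint): travel of the spring push button with a round yellow cap, 26 mm across, on a round black housing on top of the control station. 0 is up, 0.006 m is fully down; it counts as pressed beyond 0.0045 m. The spring needs about 5 N at the bottom and lifts the cap again when let go.
- yellow_top (a point): centre of the top face of the yellow cap, 78 mm above the bench when up (10 mm above the 42 mm wide, 12 mm high round housing); pressed straight down.
- blue (a joint): travel of the spring push button with a round blue cap, 26 mm across, on a round black housing on top of the control station. 0 is up, 0.006 m is fully down; it counts as pressed beyond 0.0045 m. The spring needs about 5 N at the bottom and lifts the cap again when let go.
- blue_top (a point): centre of the top face of the blue cap, 78 mm above the bench when up (10 mm above the 42 mm wide, 12 mm high round housing); pressed straight down.
- red (a joint): travel of the spring push button with a round red cap, 26 mm across, on a round black housing on top of the control station. 0 is up, 0.006 m is fully down; it counts as pressed beyond 0.0045 m. The spring needs about 5 N at the bottom and lifts the cap again when let go.
- red_top (a point): centre of the top face of the red cap, 78 mm above the bench when up (10 mm above the 42 mm wide, 12 mm high round housing); pressed straight down.
- green (a joint): travel of the spring push button with a round green cap, 26 mm across, on a round black housing on top of the control station. This is the START button: leave it alone. 0 is up, 0.006 m is fully down; it counts as pressed beyond 0.0045 m. The spring needs about 5 N at the bottom and lifts the cap again when let go.
- green_top (a point): centre of the top face of the green cap, 78 mm above the bench when up (10 mm above the 42 mm wide, 12 mm high round housing); pressed straight down.
- hook: red lockout snap hook, loose, 120 g, flat on the bench, 165 x 46 mm, 16 mm thick. Origin under the middle of its grip; x along it to its mouth, z up. Grip 20 mm wide (y), free from x = -25 to 29 mm; a tag behind. In front a fork: throat y = -15 to 15 mm between two prongs, x = 38 mm (bottom) to 83 mm (mouth, shut by a gate); the nose of the -y prong flares out to x = 101 mm
- hook_grip (a point): middle of the hook's grip, 8 mm above its underside (hook frame 0, 0, 8 mm).
- hook_throat (a point): point deep in the hook's throat where the bar belongs (hook frame 46, 0, 8 mm).
- gate (a joint): sprung steel gate, 33 mm long, across the hook's mouth, hinged at the tip of the +y prong (hook frame 83, 19 mm). 0 is shut (straight across to the nose); it swings inwards only, to 1.5 rad. Pushing the hook onto the bar swings it in with about 2 to 4 N; it flicks shut by itself once the bar is past its end, with the bar's axis at about x = 42 to 48 mm in the hook frame
- tape_roll: bystander: roll of green tape lying flat, 62 mm across, 19 mm high, loose. Origin under its centre.
- tape_measure: bystander: yellow tape measure, 79 x 38 mm, 62 mm high, loose. Origin under its middle.
- screw_tin: bystander: open tin of screws, 74 mm across, 75 mm high, loose. Origin under its centre.

How it is judged:
By the outcome, as a careful person would: the job done as asked, in the order asked, and still so for the second after the job is handed in, with the robot touching nothing.
It also fails if it takes over 48 s, if anything falls off the work surface, if the arm or the gripper's body presses on something with over 40 N, if the wrist force passes 120 N, or if a joint passes its speed limit or range.

### The arm

A 7-joint arm with a two-finger parallel gripper is mounted at the origin on a cart in front of the work surface, level with it; the furniture and walls round the work are solid. World frame = base frame: x ahead of the robot, y to its left, z up, the work surface at z = 0. Lengths are in m, angles in rad, forces in N, time in s.
With the tool pointing down it reaches from about 0.35 to 0.9 m from the base axis. Payload 7.2 kg.
Tool frame: the origin (TCP) lies between the finger pads; the fingertips stand 8 mm ahead of it and the grasp point (between the pads) lies 11 mm behind it; z points along the fingers, y is the direction in which the jaws open and shut (so a half turn about z gives the same grasp; the last joint's range is limited). The gripper opens to 85 mm and grips with 20 to 120 N. Pads are 22 mm wide; open, the fingers measure 114 mm over their backs; the gripper's body (76 mm by 85 mm) begins 54 mm behind the grasp point. The pads swing forward as they close: fully open they stand 13 mm farther back than shut.
Start: joints at [1.175, 0.411, -0.013, 1.596, 0.006, 1.134, -0.082], TCP at [0.201, -0.592, 0.239] pointing down, gripper open.
Joint ranges: [-2.95, 2.95], [-0.29, 1.99], [-1.47, 1.44], [0.14, 2.54], [-1.03, 4.17], [0.13, 1.85], [-2.86, 2.86]. Speed limits (rad/s): [2.39, 2.39, 3.01, 3.01, 3.14, 3.14, 3.14].

### API

Orientations are given as [roll, pitch, yaw] about the fixed x, y, z axes, in that order (R = Rz(yaw) Ry(pitch) Rx(roll)).
In Python, from plant import robot gives the robot as it stands.
- The arm moves only by the tool apply_moves, never from a script. Its argument "moves" is one flat list of numbers, 5 for each row, row after row: the shift along the world's x, y, z in mm, then the turn about the world's z in degrees, then the finger opening in mm, from 0 to 85.4. A call has exactly 10 rows; each row is the pose to reach, as a shift and turn from the pose measured when the call began; what a row does not reach only later rows make up. A row lasts 1/10 s, in which the tool goes at most 50 mm and 8.59 degrees, less where a joint would pass 70% of its speed; a pose out of reach is approached as far as the arm can. A call with a gripper value outside its range is refused whole. The fingers move at their own pace and stop on an object; "force" is the grip in N (left out, the last holds). Time passes only in rows, so rows that repeat a pose let the fingers close, or fill a call up. It gives the time, the measured TCP pose, the force and the opening at its end, in the units of the state.
- robot.state(): the state, without advancing time (a new reading comes with each control period).
- robot.read_camera(name): name is "scene" or "top"; returns the picture (420x560x3 uint8, red, green, blue); there is no depth.
- robot.camera_info(name): a dict with "K" (3x3 intrinsics, pixels), "D" ([k1, k2, p1, p2, k3] as OpenCV has them; the pictures are not rectified), "T" (4x4, takes a point from camera to world coordinates). Camera axes: x right, y up, looking along -z (the intrinsics and any distortion apply to the point x, -y, -z); pixel columns grow to the right and rows downward; lengths in m; the calibration is good to about 2 mm. A picture is of the moment at which its call begins. camera_info takes no time and is no camera call.
- robot.job_done(): hands the job in, once; it reports no verdict.
The state is a dict: "time_s": time; "qpos": joint angles; "dq": joint speeds; "effort": joint torques, N m; "position": TCP position; "orientation": TCP orientation; "contact_force": force on the tool from outside, world axes, zero at the start; "torque": the same for the moment, N m; "opening": finger opening in m.
Only numpy, scipy, OpenCV 4.12 (cv2) and the standard library are available. Lean on these libraries where they do the work, as an engineer would, in place of code of your own. Each camera call takes 0.05 s, during which the arm holds its last target.

## Working session

There is one attempt and no reset: what is moved stays moved. The work goes in short steps, Python scripts to look and compute and a tool call to move; the robot and the scene stay as the last step left them, time stands still between calls to the robot, and variables do not carry over. Pictures are saved under pics/ and viewed, and the job is handed in when it is done.

Besides the shell and the picture viewer there is one more tool, called after "Request:" by a JSON object that holds its "name" and its "arguments", one argument or row to a line. apply_moves: Moves the arm, as the interface text tells. Its arguments: {"type":"object","properties":{"moves":{"type":"array","items":{"type":"number"}},"force":{"type":"number"}},"required":["moves"]}

```bash
mkdir -p pics; ls; python3 - <<'E'
from plant import robot
import cv2
for n in ("scene","top"):
    im=robot.read_camera(n); cv2.imwrite(f"pics/{n}0.png",im[:,:,::-1])
    i=robot.camera_info(n); print(n,i["K"],i["D"],i["T"])
print(robot.state())
E
```

```text
pics
scene [[425.79270933   0.         281.90380533]
 [  0.         425.79270933 212.83771926]
 [  0.           0.           1.        ]] [-0.10407145  0.          0.          0.          0.        ] [[ 0.95138879 -0.14419428  0.27215323  0.83072643]
 [ 0.30797413  0.43574298 -0.84574227 -1.0858104 ]
 [ 0.00336234  0.88844587  0.4589691   0.62996846]
 [ 0.          0.          0.          1.        ]]
top [[454.40106459   0.         286.36116963]
 [  0.         454.40106459 209.47486241]
 [  0.           0.           1.        ]] [0.02393905 0.         0.         0.         0.        ] [[ 0.0040112   0.99770185 -0.06763824  0.44443493]
 [-0.9997996   0.00267463 -0.01983968 -0.0996387 ]
 [-0.01961318  0.06770427  0.99751263  1.19115881]
 [ 0.          0.          0.          1.        ]]
{'time_s': 0.1, 'qpos': array([ 1.17473676,  0.41181623, -0.01274177,  1.59694523,  0.0056078 ,
        1.13431958, -0.08220993]), 'dq': array([-2.60710334e-04, -1.70540755e-03, -3.60860891e-05, -1.61873789e-03,
       -7.82366706e-04,  7.13825677e-04,  2.96103527e-04]), 'effort': array([ 3.20923864e-03, -6.01827693e+01,  6.84531871e-01, -3.00087082e+01,
        1.40086407e-02,  6.40971382e-03, -4.70613031e-05]), 'position': array([ 0.20110027, -0.59130481,  0.23854549]), 'orientation': array([-3.14014327e+00,  9.78554174e-05,  3.27904416e-01]), 'contact_force': array([-0.06192944, -1.36846165,  0.52514213]), 'torque': array([ 0.00069581, -0.01129104, -0.01826632]), 'opening': 0.08573398540875984}
```

View pics/scene0.png

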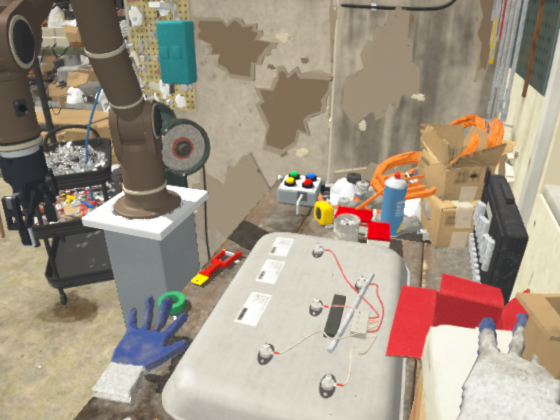

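View pics/top0.png

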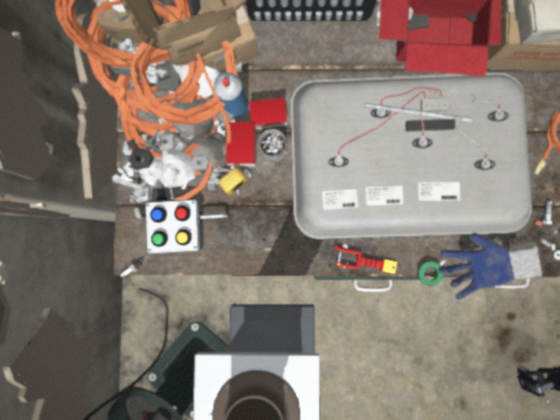

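```bash
cat > h.py <<'E'
import numpy as np, cv2
from plant import robot
def info(n):
    i=robot.camera_info(n); return np.array(i["K"]),np.array(i["D"]),np.array(i["T"])
def proj(n,P):
    K,D,T=info(n); P=np.atleast_2d(P).astype(float)
    c=(P-T[:3,3])@T[:3,:3]; c=c*[1,-1,-1]
    return cv2.projectPoints(c.reshape(-1,1,3),np.zeros(3),np.zeros(3),K,D)[0].reshape(-1,2)
def cast(n,uv,z):
    K,D,T=info(n); uv=np.atleast_2d(uv).astype(float)
    p=cv2.undistortPoints(uv.reshape(-1,1,2),K,D).reshape(-1,2)
    d=np.c_[p[:,0],-p[:,1],-np.ones(len(p))]@T[:3,:3].T
    o=T[:3,3]; return o+d*((z-o[2])/d[:,2])[:,None]
E
python3 - <<'E'
from h import *
for P in ([0,0,0],[0.2,-.59,.24],[.2,-.59,0]): print(P,proj("scene",P),proj("top",P))
im=cv2.imread("pics/top0.png")
a=cv2.resize(im[185:290,110:240],None,fx=6,fy=5.7,interpolation=cv2.INTER_CUBIC); cv2.imwrite("pics/st.png",a[:600])
a=cv2.resize(im[225:295,320:450],None,fx=6,fy=6,interpolation=cv2.INTER_CUBIC); cv2.imwrite("pics/hk.png",a)
im=cv2.imread("pics/scene0.png")
a=cv2.resize(im[160:250,250:350],None,fx=6,fy=6,interpolation=cv2.INTER_CUBIC); cv2.imwrite("pics/ss.png",a)
E
```

```text
[0, 0, 0] [[147.30280893 203.07385851]] [[255.64179326 415.66157381]]
[0.2, -0.59, 0.24] [[ 42.61887474 233.88889621]] [[539.04065918 363.4800966 ]]
[0.2, -0.59, 0] [[ 72.21457589 330.72406821]] [[488.15438776 337.73231588]]
```

View pics/st.png

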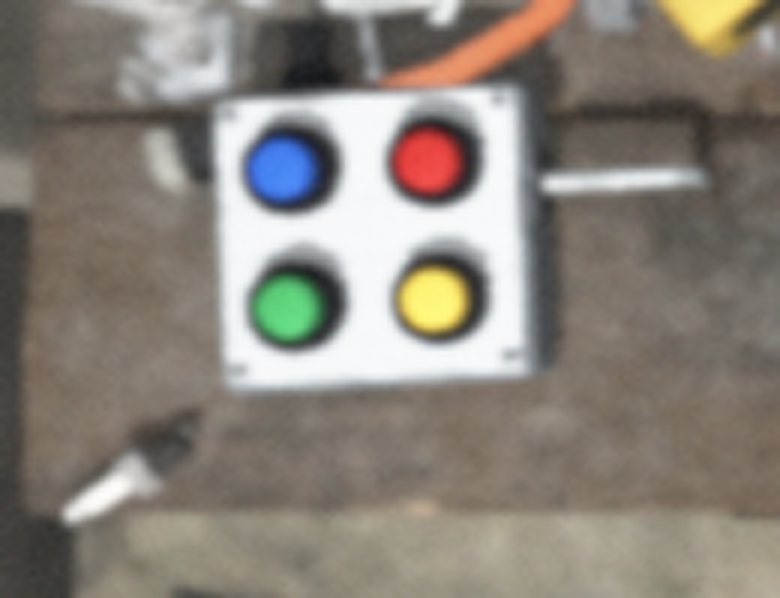

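View pics/hk.png

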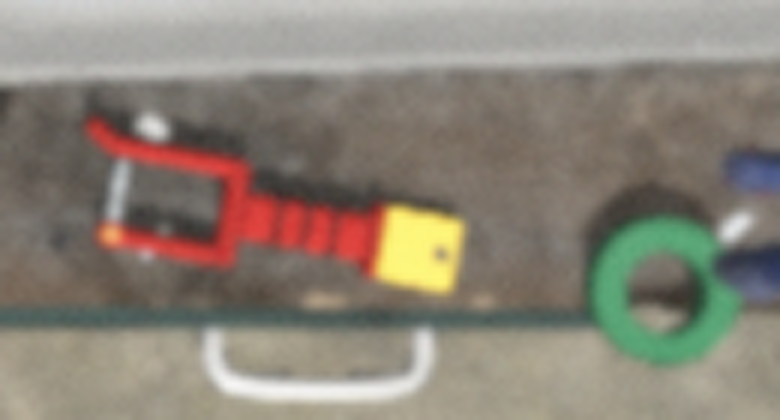

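View pics/ss.png

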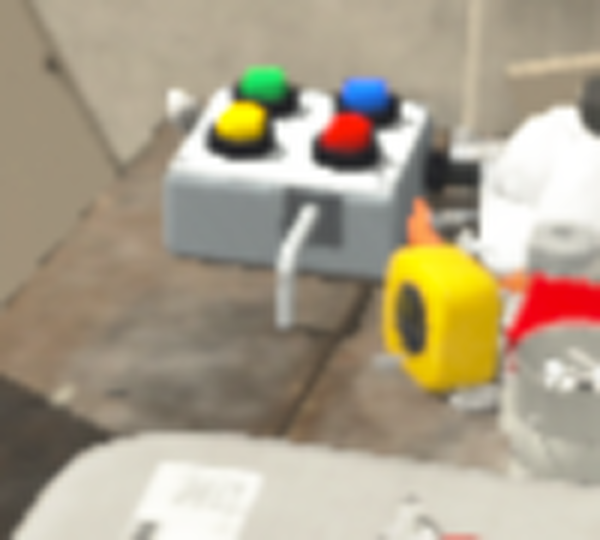

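```bash
cat > meas.py <<'E'
from h import *
import sys
def blobs(im,lo,hi,roi,amin=20):
    hsv=cv2.cvtColor(im,cv2.COLOR_RGB2HSV)
    m=cv2.inRange(hsv,lo,hi)
    k=np.zeros_like(m); k[roi[1]:roi[3],roi[0]:roi[2]]=1; m*=k
    n,l,s,c=cv2.connectedComponentsWithStats(m)
    return [(s[i,4],c[i],l==i) for i in range(1,n) if s[i,4]>=amin]
H={'yellow':((22,120,120),(34,255,255)),'blue':((105,120,100),(122,255,255)),'green':((60,110,60),(85,255,255)),'red':((0,150,120),(6,255,255))}
def buttons(n,im,roi):
    o={}
    for k,(lo,hi) in H.items():
        b=blobs(im,lo,hi,roi)
        if k=='red': b=b or blobs(im,(174,150,120),(180,255,255),roi)
        if b:
            b=max(b,key=lambda t:t[0]); o[k]=(b[1],cast(n,b[1],.078)[0],b[0])
    return o
E
python3 - <<'E'
from meas import *
top=cv2.imread("pics/top0.png")[:,:,::-1].copy(); sc=cv2.imread("pics/scene0.png")[:,:,::-1].copy()
for n,im,roi in (("top",top,(140,195,205,260)),("scene",sc,(275,165,325,190))):
    b=buttons(n,im,roi)
    for k in b: print(n,k,b[k][0].round(1),(b[k][1]*1000).round(1),b[k][2])
    if n=="top":
        c=np.mean([b[k][1] for k in b],0); print("c",c)
        # axes: +y(station)= from red/yellow to blue/green ; +x = yellow->red
        ey=(b['blue'][1]+b['green'][1]-b['red'][1]-b['yellow'][1]);ex=(b['blue'][1]+b['red'][1]-b['green'][1]-b['yellow'][1])
        a1=np.arctan2(ey[1],ey[0])-np.pi/2;a2=np.arctan2(ex[1],ex[0]);print(np.degrees([a1,a2]),np.linalg.norm(ey)/2,np.linalg.norm(ex)/2)
        a=(a1+a2)/2;R=np.array([[np.cos(a),-np.sin(a)],[np.sin(a),np.cos(a)]])
        bar=c[:2]+R@[.020,-.132];print("bar",bar)
        print("bar proj top z40",proj("top",[*bar,.04]),"scene z40, z8",proj("scene",[[*bar,.04],[*bar,.0]]))
# hook
hsv=cv2.cvtColor(top,cv2.COLOR_RGB2HSV)
m=(cv2.inRange(hsv,(0,150,110),(6,255,255))|cv2.inRange(hsv,(172,150,110),(180,255,255)))
m[:235]=0;m[285:]=0;m[:,:325]=0;m[:,400:]=0
ty=blobs(top,(22,110,110),(34,255,255),(375,250,405,285)); print("tag",ty[0][1],cast("top",ty[0][1],.016))
n,l,s,c=cv2.connectedComponentsWithStats(m);print(s[1:],c[1:])
ys,xs=np.nonzero(m);P=cast("top",np.c_[xs,ys],.016)[:,:2]
print("mean",P.mean(0),P.min(0),P.max(0))
print(cv2.minAreaRect((P*1000).astype(np.float32)))
vis=cv2.resize(m[225:295,320:450],None,fx=6,fy=6,interpolation=cv2.INTER_NEAREST);cv2.imwrite("pics/hm.png",vis)
E
```

```text
top yellow [181.9 237.1] [451.4 178.6  78. ] 108
top blue [156.6 214.4] [506.9 242.   78. ] 115
top green [157.8 238.5] [447.6 237.8  78. ] 109
top red [180.9 212.9] [510.9 182.4  78. ] 94
c [0.47920229 0.21019857 0.078     ]
[3.69645256 3.82462199] 0.05952237675462308 0.059533445491926316
bar [0.50781666 0.07979452]
bar proj top z40 [[224.7988084  215.06718903]] scene z40, z8 [[297.66605921 203.24009403]
 [297.41257841 214.47058322]]
scene yellow [289.8 179.8] [454.4 167.5  78. ] 40
scene blue [310.3 175.4] [509.6 226.9  78. ] 37
scene green [293.5 173.6] [450.7 223.9  78. ] 37
scene red [307.4 181.6] [514.2 171.1  78. ] 39
tag [389.79393939 266.12121212] [[ 0.37973855 -0.34121564  0.016     ]]
[[335 245  49  26 351]] [[361.19088319 259.84045584]]
mean [ 0.39529211 -0.26853699] [ 0.36975119 -0.32416889] [ 0.43286913 -0.20176985]
((394.20172119140625, -258.3685607910156), (129.33924865722656, 46.71516799926758), 74.99080657958984)
```

View pics/hm.png

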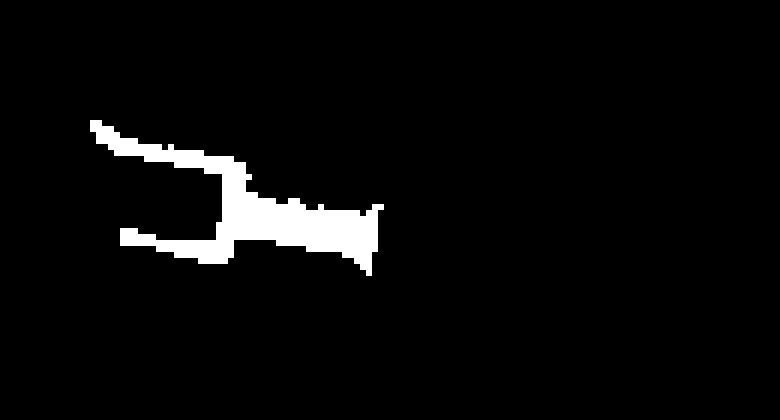

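```bash
cat > hook.py <<'E'
from meas import *
def hookpose(im,z=.016,guess=None,yaw=None,verbose=True):
    """redness-weighted points on plane z in guess hook frame"""
    f=im.astype(float); red=np.clip(f[:,:,0]-np.maximum(f[:,:,1],f[:,:,2]),0,None)
    f2=np.clip(np.minimum(f[:,:,0],f[:,:,1])-f[:,:,2],0,None)
    ys,xs=np.mgrid[0:420,0:560]; 
    P=cast("top",np.c_[xs.ravel(),ys.ravel()],z)[:,:2]; W=red.ravel(); Wy=f2.ravel()
    g=np.array(guess);
    for it in range(4):
        c,s=np.cos(yaw),np.sin(yaw); L=(P-g)@np.array([[c,-s],[s,c]])*1000
        def cen(x0,x1,y0,y1,w=W,th=40):
            k=(L[:,0]>x0)&(L[:,0]<x1)&(L[:,1]>y0)&(L[:,1]<y1)&(w>th); return np.r_[np.average(L[k],axis=0,weights=w[k]),k.sum()]
        gr=[cen(x,x+12,-17,17) for x in(-20,-8,4,16)]
        up=[cen(x,x+12,-32,-8) for x in (44,56,68)]; lo=[cen(x,x+12,8,32) for x in (44,56,68)]
        pts=np.array([v[:2] for v in gr]+[(np.array(a)+b)[:2]/2 for a,b in zip(up,lo)])
        sl,ic=np.polyfit(pts[:,0],pts[:,1],1)
        cb=cen(20,50,-9,9)
        # throat bottom edge: profile of redness along x within |y|<9
        k=abs(L[:,1])<9; h=[W[k&(abs(L[:,0]-x)<1.5)].mean() for x in range(26,60,2)]
        yaw+=np.arctan(sl); g=g+np.array([c*0-s*ic,s*0+c*ic])/1000
    h=np.array(h); base=np.median(h[:3]); xx=np.arange(26,60,2); bottom=None
    for i in range(2,len(h)-1):
        if h[i]>=base/2>h[i+1]: bottom=xx[i]+2*(h[i]-base/2)/(h[i]-h[i+1]); break
    if verbose: print("pts",pts.round(1).tolist(),"halfwidth",[(b[1]-a[1])/2 for a,b in zip(up,lo)],"slope",sl,"bottom",bottom,h.round())
    if bottom: g=g+np.array([np.cos(yaw),np.sin(yaw)])*(bottom-38)/1000
    kt=(Wy>50)&(L[:,0]<-25)&(L[:,0]>-90)&(abs(L[:,1])<30)
    if verbose and kt.any(): print("tag local",np.average(L[kt],axis=0),L[kt].min(0),L[kt].max(0))
    return g,yaw
E
python3 - <<'E'
from hook import *
top=cv2.imread("pics/top0.png")[:,:,::-1].copy()
g,y=hookpose(top,guess=(.39,-.295),yaw=np.radians(90-11+0))
for y0 in (79,101):
    try:
        g,y=hookpose(top,guess=(.387,-.295),yaw=np.radians(y0)); print(g,np.degrees(y)); 
        g,y=hookpose(top,guess=g,yaw=y); print(g,np.degrees(y)); break
    except Exception as e: print(e)
c,s=np.cos(y),np.sin(y)
for p in [(101,-20),(83,19),(38,0),(0,0),(-64,0),(38,-15),(38,15)]:
    w=[g[0]+(c*p[0]-s*p[1])/1000,g[1]+(s*p[0]+c*p[1])/1000,.016]
    q=proj("top",w)[0]; print(p,np.round(w,4),"crop",((q-[320,225]+.5)*6).round())
E
```

```text
pts [[-14.5, -0.1], [-2.3, 0.2], [9.9, -0.1], [22.2, -0.0], [49.9, -0.1], [61.7, -0.0], [73.9, 0.1]] halfwidth [np.float64(18.851327284035754), np.float64(19.1558983111647), np.float64(18.529678876867163)] slope 2.0514225830599973e-14 bottom 38.98671096345515 [144. 138. 137. 138. 138. 124.  88.  50.  20.   6.   4.   4.   4.   3.
   4.   3.   4.]
tag local [-46.0428189  -0.1787271] [-63.60063888 -17.41120083] [-28.72436143  16.62652739]
pts [[-14.4, -0.0], [-2.2, 0.1], [9.8, -0.2], [22.2, 0.1], [49.8, -0.1], [61.8, 0.1], [73.9, -0.0]] halfwidth [np.float64(19.151690703729024), np.float64(18.944916510103468), np.float64(18.577511690971193)] slope 1.5815526864047573e-14 bottom 39.658998646820024 [145. 141. 134. 137. 139. 130. 105.  64.  24.   7.   4.   4.   4.   3.
   3.   4.   4.]
tag local [-45.47007032  -0.21408873] [-63.02902916 -17.44143346] [-28.15827995  16.58726133]
[ 0.38824205 -0.29355139] 79.30456302218052
pts [[-14.4, 0.0], [-2.2, 0.1], [9.7, -0.2], [22.1, 0.1], [50.0, 0.1], [61.9, -0.1], [74.0, 0.0]] halfwidth [np.float64(18.98606095714449), np.float64(18.70605287833276), np.float64(19.003389498875094)] slope -3.902269332859922e-17 bottom 38.13823529411765 [140. 135. 137. 140. 133. 110.  72.  29.   8.   4.   3.   4.   3.   3.
   4.   4.   4.]
tag local [-47.12901931  -0.2764573 ] [-64.68823254 -17.50264759] [-29.81872911  16.52401361]
[ 0.38821489 -0.29340558] 79.29410764561864
(101, -20) [ 0.4266 -0.1979  0.016 ] crop [ 84. 138.]
(83, 19) [ 0.385  -0.2083  0.016 ] crop [109. 236.]
(38, 0) [ 0.3953 -0.2561  0.016 ] crop [221. 212.]
(0, 0) [ 0.3882 -0.2934  0.016 ] crop [309. 229.]
(-64, 0) [ 0.3763 -0.3563  0.016 ] crop [458. 258.]
(38, -15) [ 0.41   -0.2589  0.016 ] crop [227. 177.]
(38, 15) [ 0.3805 -0.2533  0.016 ] crop [214. 247.]
```

```bash
python3 - <<'E'
from meas import *
for nm,uv in {"tank front by hook":(370,237.5),"tank left":(292,160),"tank left-low":(294,215),"tank corner":(303,232)}.items():
    for z in (0,.1,.15): print(nm,z,cast("top",uv,z)[0].round(3))
top=cv2.imread("pics/top0.png")[:,:,::-1].copy()
b=max(blobs(top,(20,120,110),(34,255,255),(210,160,255,200)),key=lambda t:t[0]); ys,xs=np.nonzero(b[2]); print("measure",b[1],cast("top",b[1],.062)); P=cast("top",np.c_[xs,ys],.062);print(P.min(0),P.max(0))
for uv in [(398,300),(290,290)]: pass
# tank: top edge in scene at around (345,236) & (230,310)
print(proj("scene",[[.43,-.115,z] for z in (0,.1,.15,.2)]),proj("scene",[[.445,-.29,z] for z in (0,.1,.15,.2)]))
E
```

```text
tank front by hook 0 [ 0.453 -0.294  0.   ]
tank front by hook 0.1 [ 0.452 -0.278  0.1  ]
tank front by hook 0.15 [ 0.452 -0.27   0.15 ]
tank left 0 [ 0.656 -0.09   0.   ]
tank left 0.1 [ 0.639 -0.091  0.1  ]
tank left 0.15 [ 0.63  -0.092  0.15 ]
tank left-low 0 [ 0.511 -0.096  0.   ]
tank left-low 0.1 [ 0.505 -0.096  0.1  ]
tank left-low 0.15 [ 0.502 -0.097  0.15 ]
tank corner 0 [ 0.466 -0.12   0.   ]
tank corner 0.1 [ 0.464 -0.118  0.1  ]
tank corner 0.15 [ 0.463 -0.117  0.15 ]
measure [232.160401   180.32330827] [[0.59388092 0.05901106 0.062     ]]
[0.56192624 0.02424862 0.062     ] [0.62504642 0.0895377  0.062     ]
[[252.46362038 240.36115685]
 [251.4219616  209.22606965]
 [250.88368121 192.72608011]
 [250.33429331 175.57539164]] [[232.60786968 275.37130693]
 [230.44587331 241.32356124]
 [229.31661838 223.07307671]
 [228.15565534 203.95411884]]
```

Request:
{"name": "apply_moves", "arguments": {
  "moves": [250,770,-60,75,0,250,770,-60,75,0,250,770,-60,75,0,250,770,-60,75,0,250,770,-60,75,0,250,770,-60,75,0,250,770,-60,75,0,250,770,-60,75,0,250,770,-60,75,0,250,770,-60,75,0],
  "force": 40
}}

```text
time_s: 1.1
position: [0.355, -0.1156, 0.2019]
orientation: [-3.14, 0.001, 1.64]
contact_force: [1.3, -0.5, 0.4]
opening: -0.0002
```

Request:
{"name": "apply_moves", "arguments": {
  "moves": [96,294,-60,0,0,96,294,-60,0,0,96,294,-60,0,0,96,294,-60,0,0,96,294,-60,0,0,96,294,-60,0,0,96,294,-60,0,0,96,294,-85,0,0,96,294,-100,0,0,96,294,-100,0,0]
}}

```text
time_s: 2.1
position: [0.4495, 0.1779, 0.0999]
orientation: [-3.136, 0.002, 1.641]
contact_force: [-0.9, -0.2, -0.3]
opening: -0.0
```

```bash
python3 - <<'E'
from h import *
im=robot.read_camera("scene");cv2.imwrite("pics/s1.png",cv2.resize(im[120:250,230:370,::-1],None,fx=4,fy=4,interpolation=cv2.INTER_CUBIC))
im=robot.read_camera("top");cv2.imwrite("pics/t1.png",cv2.resize(im[150:270,110:250,::-1],None,fx=4,fy=4,interpolation=cv2.INTER_CUBIC))
print(robot.state())
E
```

```text
{'time_s': 2.2, 'qpos': array([ 0.0781789 ,  0.44369625, -0.68831009,  2.03270218,  0.39022026,
        0.79834697, -0.77134631]), 'dq': array([ 0.00902214, -0.0210395 , -0.00902451, -0.01335348, -0.00235904,
        0.00102354,  0.00157515]), 'effort': array([-2.38361070e-01, -4.66059422e+01, -7.09168062e+00, -2.12094086e+01,
        6.23831106e-02, -9.18320089e-03, -4.87271533e-02]), 'position': array([0.4508194 , 0.17837715, 0.10190662]), 'orientation': array([-3.13959302e+00,  7.69697248e-04,  1.64032382e+00]), 'contact_force': array([ 0.48930436, -0.37939116, -0.46199417]), 'torque': array([ 0.03575513, -0.05176264,  0.0314596 ]), 'opening': -6.610579632012421e-05}
```

View pics/s1.png

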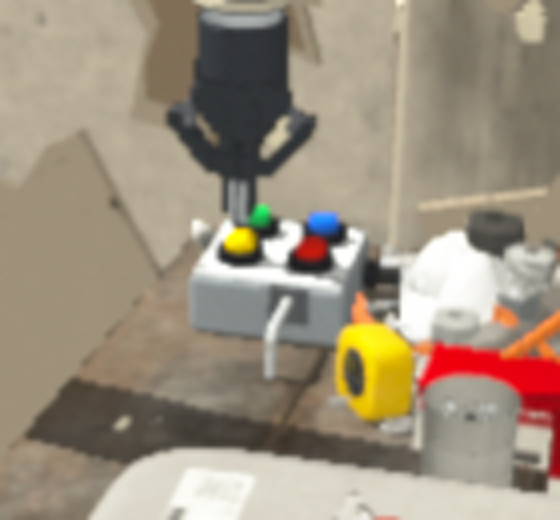

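View pics/t1.png

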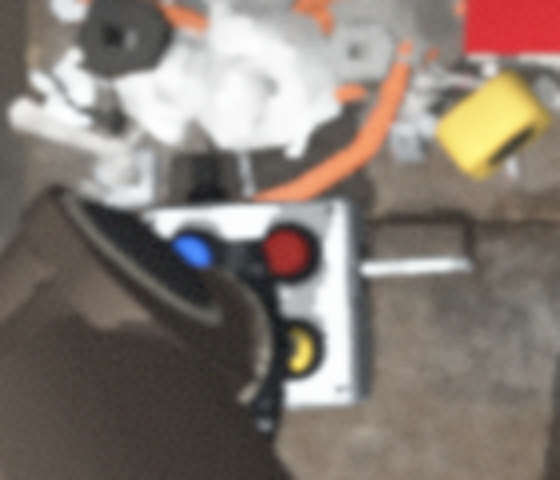

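```bash
python3 - <<'E'
from h import *
p=[[.4508,.1784,z] for z in (.078,.094,.11,.14)]
print((proj("scene",p)-[230,120]+.5)*4, (proj("top",p)-[110,150]+.5)*4)
E
```

```text
[[240.68448484 235.77965245]
 [240.90399131 218.04199803]
 [241.12496948 200.13051197]
 [241.54324924 166.07347672]] [[289.86281292 351.20823435]
 [283.27020012 351.03533917]
 [276.48270402 350.85741242]
 [263.19988517 350.50945073]]
```

Request:
{"name": "apply_moves", "arguments": {
  "moves": [1,0,-10,0,0,1,0,-15,0,0,1,0,-17,0,0,1,0,-19,0,0,1,0,-20,0,0,1,0,-21,0,0,1,0,-22,0,0,1,0,-22,0,0,1,0,-22,0,0,1,0,-22,0,0]
}}

```text
time_s: 3.2
position: [0.4521, 0.1781, 0.0801]
orientation: [-3.14, 0.001, 1.64]
contact_force: [0.3, -3.5, 4.9]
opening: 0.0004
```

Request:
{"name": "apply_moves", "arguments": {
  "moves": [0,0,-1,0,0,0,0,-2,0,0,0,0,-2,0,0,0,0,-2,0,0,0,0,-2,0,0,0,0,-2,0,0,0,0,-2,0,0,0,0,-2,0,0,0,0,-2,0,0,0,0,-2,0,0]
}}

```text
time_s: 4.2
position: [0.4522, 0.1781, 0.0797]
orientation: [-3.141, 0.003, 1.64]
contact_force: [-6.4, -5.5, 24.9]
opening: -0.0002
```

Request:
{"name": "apply_moves", "arguments": {
  "moves": [0,0,15,0,0,0,0,32,0,0,0,0,32,0,0,27,32,32,0,0,55,64,32,0,0,55,64,30,0,0,55,64,22,0,0,55,64,16,0,0,55,64,16,0,0,55,64,16,0,0]
}}

```text
time_s: 5.2
position: [0.5067, 0.2412, 0.0954]
orientation: [-3.14, 0.003, 1.64]
contact_force: [-1.3, -0.4, 0.1]
opening: -0.0002
```

```bash
python3 - <<'E'
from h import *
im=robot.read_camera("scene");cv2.imwrite("pics/s2.png",cv2.resize(im[120:250,230:370,::-1],None,fx=4,fy=4,interpolation=cv2.INTER_CUBIC))
s=robot.state();print(s["position"],s["contact_force"])
E
```

```text
[0.50701858 0.24153069 0.09575072] [ 0.20891877 -0.55047776  0.2881602 ]
```

View pics/s2.png

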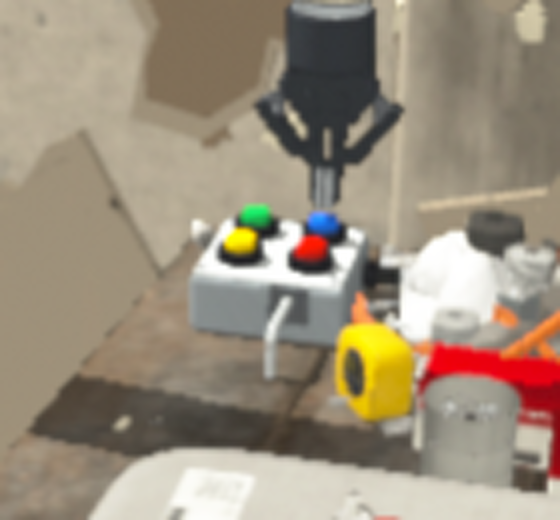

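Yellow is up again and the tip stands over blue (blue cap at crop 322,225). Press blue.

Request:
{"name": "apply_moves", "arguments": {
  "moves": [0,0,-6,0,0,0,0,-10,0,0,0,0,-12,0,0,0,0,-14,0,0,0,0,-16,0,0,0,0,-17,0,0,0,0,-17.5,0,0,0,0,-17.5,0,0,0,0,-17.5,0,0,0,0,-17.5,0,0]
}}

```text
time_s: 6.25
position: [0.5072, 0.2412, 0.0799]
orientation: [3.141, 0.004, 1.639]
contact_force: [-5.0, -5.1, 19.7]
opening: 0.0
```

Blue is on its bottom stop. Now up and over to red (510.9, 182.4).

Request:
{"name": "apply_moves", "arguments": {
  "moves": [0,0,15,0,0,0,0,32,0,0,0,0,32,0,0,2,-30,32,0,0,4,-59,32,0,0,4,-59,30,0,0,4,-59,22,0,0,4,-59,16,0,0,4,-59,16,0,0,4,-59,16,0,0]
}}

```text
time_s: 7.25
position: [0.5108, 0.1832, 0.0955]
orientation: [-3.141, 0.004, 1.641]
contact_force: [0.1, 0.5, -0.2]
opening: -0.0004
```

Request:
{"name": "apply_moves", "arguments": {
  "moves": [0,0,-6,0,0,0,0,-10,0,0,0,0,-12,0,0,0,0,-14,0,0,0,0,-16,0,0,0,0,-17,0,0,0,0,-17.5,0,0,0,0,-17.5,0,0,0,0,-17.5,0,0,0,0,-17.5,0,0]
}}

```text
time_s: 8.25
position: [0.5108, 0.1838, 0.0798]
orientation: [3.141, 0.004, 1.641]
contact_force: [-7.1, -1.7, 21.5]
opening: 0.0001
```

Request:
{"name": "apply_moves", "arguments": {
  "moves": [0,0,30,0,0,0,0,70,0,0,-122,-477,120,-14.7,45,-122,-477,120,-14.7,45,-122,-477,120,-14.7,45,-122,-477,120,-14.7,45,-122,-477,120,-14.7,45,-122,-477,120,-14.7,45,-122,-477,120,-14.7,45,-122,-477,120,-14.7,45]
}}

```text
time_s: 9.25
position: [0.411, -0.204, 0.1906]
orientation: [3.14, 0.005, 1.384]
contact_force: [1.1, -0.4, -0.5]
opening: 0.0447
```

```bash
python3 - <<'E'
from meas import *
im=robot.read_camera("scene");cv2.imwrite("pics/s3.png",im[:,:,::-1])
s=robot.state();print(s["position"],s["orientation"],s["opening"],s["qpos"])
print(np.array([388.2,-293.4])-1000*s["position"][:2],79.3-np.degrees(s["orientation"][2]))
E
```

```text
[ 0.40847947 -0.21273394  0.19087095] [3.14079081 0.00892564 1.37530349] 0.04506682802097919 [ 0.83846241  0.22934916 -0.53734189  2.01211973  0.15601862  0.93553498
  0.02437997]
[-20.27946673 -80.66605801] 0.5009147178156752
```

View pics/s3.png

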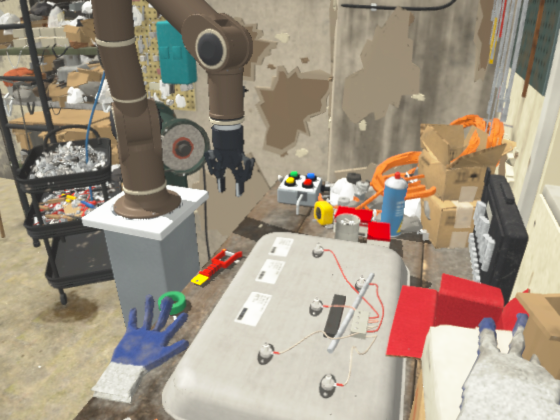

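Request:
{"name": "apply_moves", "arguments": {
  "moves": [-20,-81,0,0.5,45,-20,-81,-20,0.5,45,-20,-81,-60,0.5,45,-20,-81,-100,0.5,45,-20,-81,-120,0.5,45,-20,-81,-120,0.5,45,-20,-81,-120,0.5,45,-20,-81,-120,0.5,45,-20,-81,-120,0.5,45,-20,-81,-120,0.5,45]
}}

```text
time_s: 10.3
position: [0.389, -0.2942, 0.0719]
orientation: [3.139, 0.01, 1.384]
contact_force: [0.0, -1.0, 0.4]
opening: 0.0448
```

```bash
python3 - <<'E'
from meas import *
im=robot.read_camera("scene");cv2.imwrite("pics/s4.png",cv2.resize(im[180:310,150:290,::-1],None,fx=4,fy=4,interpolation=cv2.INTER_CUBIC))
im=robot.read_camera("top");cv2.imwrite("pics/t4.png",cv2.resize(im[215:305,320:450,::-1],None,fx=5,fy=5,interpolation=cv2.INTER_CUBIC))
s=robot.state();print(s["position"],s["orientation"],s["opening"])
print(np.array([388.2,-293.4])-1000*s["position"][:2],79.3-np.degrees(s["orientation"][2]))
E
```

```text
[ 0.38876884 -0.29399419  0.07154953] [3.13974326 0.00963701 1.38395189] 0.04514278556601854
[-0.56884237  0.59418949] 0.0053977431591505365
```

View pics/s4.png

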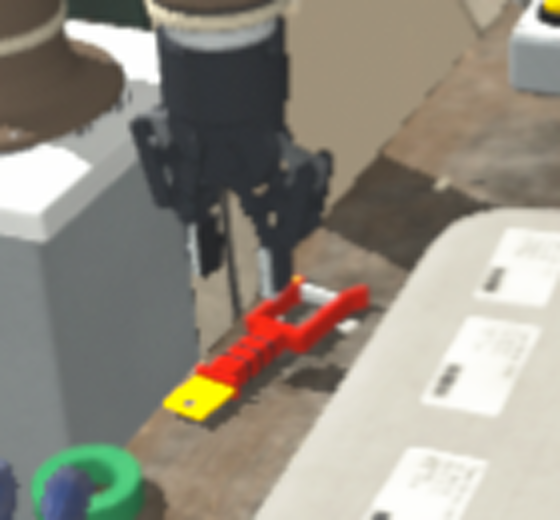

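View pics/t4.png

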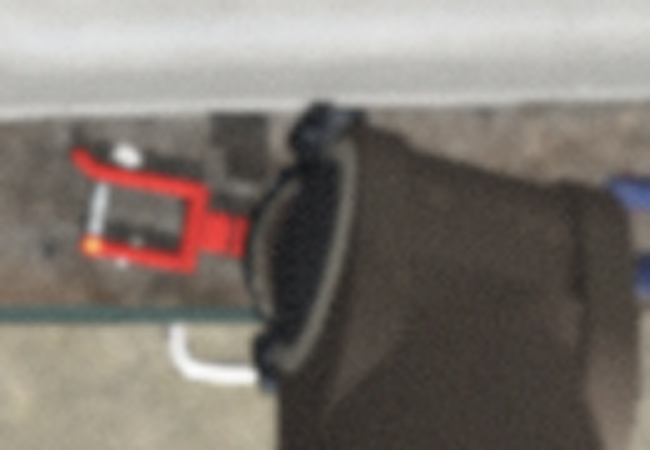

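Request:
{"name": "apply_moves", "arguments": {
  "moves": [-4.5,-2,0,0,37,-4.5,-2,0,0,37,-4.5,-2,-10,0,37,-4.5,-2,-20,0,37,-4.5,-2,-30,0,37,-4.5,-2,-38,0,37,-4.5,-2,-40,0,37,-4.5,-2,-40,0,37,-4.5,-2,-40,0,37,-4.5,-2,-40,0,37]
}}

```text
time_s: 11.4
position: [0.3845, -0.2962, 0.0319]
orientation: [3.139, 0.01, 1.384]
contact_force: [-0.1, 0.9, 0.8]
opening: 0.0367
```

```bash
python3 - <<'E'
from meas import *
im=robot.read_camera("scene");cv2.imwrite("pics/s5.png",cv2.resize(im[180:310,150:290,::-1],None,fx=4,fy=4,interpolation=cv2.INTER_CUBIC))
im=robot.read_camera("top");cv2.imwrite("pics/t5.png",cv2.resize(im[215:305,320:450,::-1],None,fx=5,fy=5,interpolation=cv2.INTER_CUBIC))
s=robot.state();print(s["position"],s["orientation"],s["opening"],s["contact_force"])
E
```

```text
[ 0.38446097 -0.29621688  0.03191127] [3.13911967 0.01004419 1.38379839] 0.03694841464881584 [-0.02626375 -0.32962051  0.28454759]
```

View pics/s5.png

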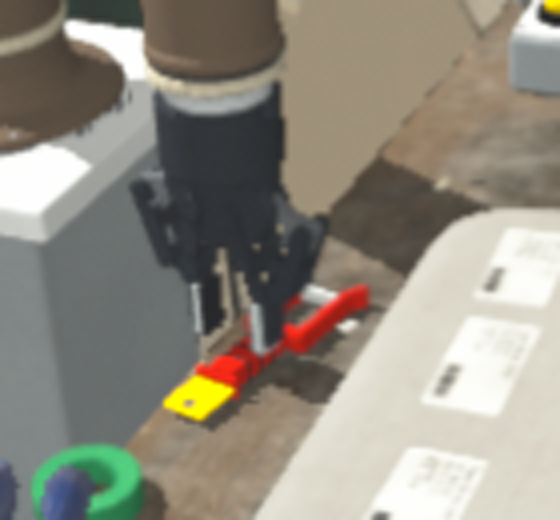

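View pics/t5.png

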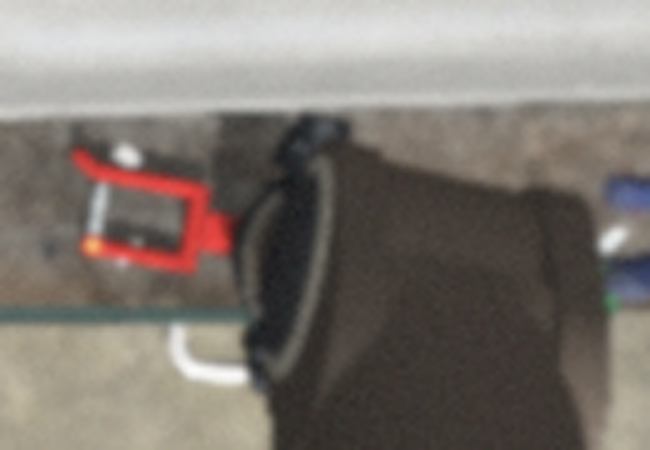

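Request:
{"name": "apply_moves", "arguments": {
  "moves": [0,0,-8,0,37,0,0,-15,0,37,0,0,-20,0,37,0,0,-21,0,37,0,0,-21,0,37,0,0,-21,0,10,0,0,-21,0,10,0,0,-21,0,10,0,0,-21,0,10,0,0,-21,0,10],
  "force": 40
}}

```text
time_s: 12.5
position: [0.3848, -0.2964, 0.0112]
orientation: [3.138, 0.01, 1.384]
contact_force: [0.4, 0.4, 2.9]
opening: 0.0188
```

Request:
{"name": "apply_moves", "arguments": {
  "moves": [0,0,20,0,10,0,0,50,0,10,0,40,90,0,10,0,85,110,0,10,0,130,110,5,10,0,175,110,10,10,0,220,110,14.4,10,30,255,110,14.4,10,70,265,110,14.4,10,100,270,110,14.4,10]
}}

```text
time_s: 13.5
position: [0.4865, -0.0245, 0.1213]
orientation: [3.138, 0.01, 1.638]
contact_force: [0.2, -0.5, -1.4]
opening: 0.0191
```

Request:
{"name": "apply_moves", "arguments": {
  "moves": [20,20,0,0,10,20,20,0,0,10,20,20,0,0,10,20,20,0,0,10,20,20,0,0,10,20,20,0,0,10,20,20,0,0,10,20,20,0,0,10,20,20,0,0,10,20,20,0,0,10]
}}

```text
time_s: 14.5
position: [0.5064, -0.0045, 0.1213]
orientation: [3.138, 0.01, 1.638]
contact_force: [-0.2, 0.3, -1.6]
opening: 0.0191
```

```bash
python3 - <<'E'
from meas import *
im=robot.read_camera("scene");cv2.imwrite("pics/s6.png",cv2.resize(im[100:260,200:370,::-1],None,fx=4,fy=3.7,interpolation=cv2.INTER_CUBIC))
im=robot.read_camera("top");cv2.imwrite("pics/t6r.png",im[:,:,::-1]);cv2.imwrite("pics/t6.png",cv2.resize(im[160:290,140:330,::-1],None,fx=4,fy=4,interpolation=cv2.INTER_CUBIC))
s=robot.state();print(s["position"],s["orientation"],s["opening"],s["contact_force"],s["qpos"])
E
```

```text
[ 0.50646    -0.00445917  0.12131484] [3.13754721 0.01022016 1.63783973] 0.018732629908121558 [-0.22453007  0.41481693 -2.34423608] [ 0.39946496  0.42344466 -0.61576327  1.97643542  0.33933856  0.83883268
 -0.33729796]
```

View pics/s6.png

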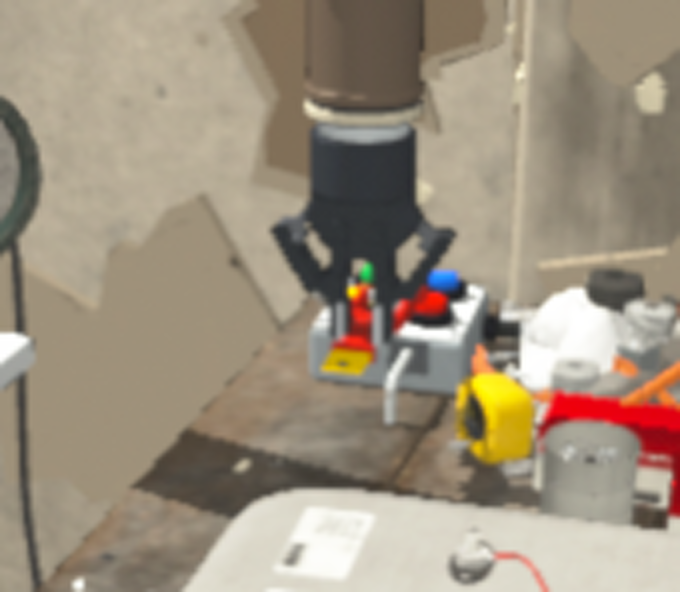

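View pics/t6.png

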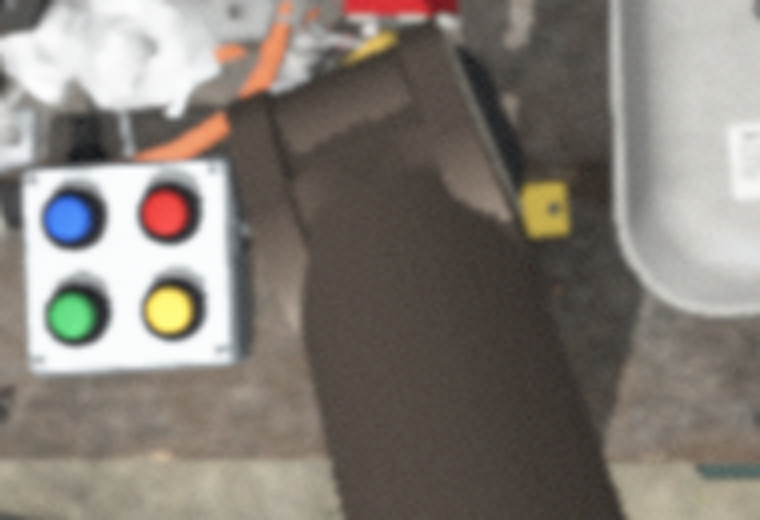

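```bash
python3 - <<'E'
from meas import *
im=cv2.imread("pics/t6r.png")[:,:,::-1].copy()
bs=blobs(im,(20,110,80),(34,255,255),(265,195,290,230),10)
for a,c,m in bs:
    ys,xs=np.nonzero(m); 
    for z in (.110,.118,.126):
        P=cast("top",np.c_[xs,ys],z)[:,:2]*1000-[506.5,-4.5]; y=1.6378; cc,ss=np.cos(y),np.sin(y); L=P@np.array([[cc,-ss],[ss,cc]])
        print(a,c,z,L.mean(0),L.min(0),L.max(0), cv2.minAreaRect(L.astype(np.float32)))
o=np.array([506.5,-4.5])+3.6*np.array([np.cos(1.637),np.sin(1.637)]); print(o)
E
```

```text
162 [275.80864198 211.85185185] 0.11 [-48.73914815  -2.24232197] [-63.01578831 -19.18510541] [-34.44544542  14.97963147] ((-49.16618728637695, -1.8862953186035156), (33.50532913208008, 28.62897300720215), 86.53120422363281)
162 [275.80864198 211.85185185] 0.118 [-49.05015216  -1.72037834] [-63.22115278 -18.5377942 ] [-34.86221522  15.3741418 ] ((-49.474029541015625, -1.3669853210449219), (33.25740432739258, 28.41713523864746), 86.53120422363281)
162 [275.80864198 211.85185185] 0.126 [-49.36115616  -1.19843471] [-63.42651724 -17.89048299] [-35.27898502  15.76865214] ((-49.78187561035156, -0.8476753234863281), (33.009490966796875, 28.20529556274414), 86.53121185302734)
[506.26184084  -0.90788639]
```

Request:
{"name": "apply_moves", "arguments": {
  "moves": [8,-17.5,0,0,10,8,-17.5,-20,0,10,8,-17.5,-50,0,10,8,-17.5,-75,0,10,8,-17.5,-85,0,10,8,-17.5,-88,0,10,8,-17.5,-88,0,10,8,-17.5,-88,0,10,8,-17.5,-88,0,10,8,-17.5,-88,0,10]
}}

```text
time_s: 15.6
position: [0.515, -0.0221, 0.0341]
orientation: [3.136, 0.011, 1.638]
contact_force: [-0.3, -0.2, -1.2]
opening: 0.0188
```

```bash
python3 - <<'E'
from meas import *
im=robot.read_camera("scene");cv2.imwrite("pics/s7.png",cv2.resize(im[150:260,230:370,::-1],None,fx=5,fy=5,interpolation=cv2.INTER_CUBIC))
s=robot.state();print(s["position"],s["orientation"],s["opening"],s["contact_force"])
E
```

```text
[ 0.51483929 -0.02205482  0.03393255] [3.13649297 0.01050215 1.63767207] 0.018414640427987905 [ 0.16521905  0.17125255 -1.69190328]
```

View pics/s7.png

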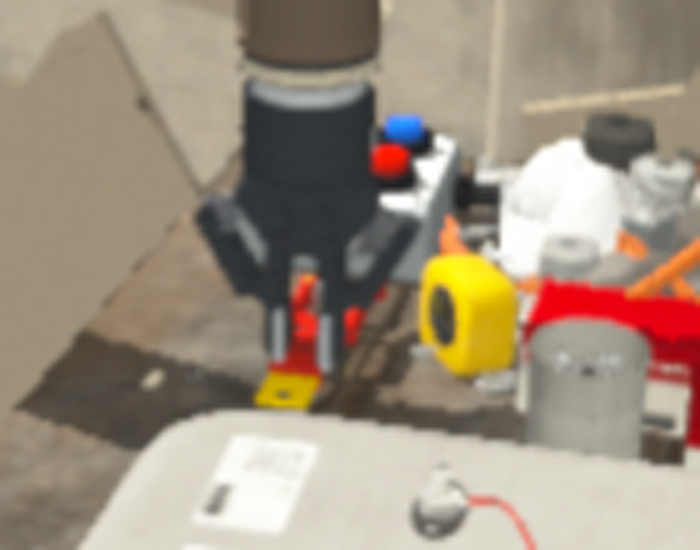

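Request:
{"name": "apply_moves", "arguments": {
  "moves": [0,0,-12,0,10,0,0,-18,0,10,0,0,-21,0,10,0,0,-21.5,0,10,0,0,-21.5,0,10,0,5,-21.5,0,10,-0.5,10,-21.5,0,10,-1,15,-21.5,0,10,-1.5,20,-21.5,0,10,-1.5,25,-21.5,0,10]
}}

```text
time_s: 16.65
position: [0.5131, 0.0029, 0.0125]
orientation: [3.137, 0.011, 1.638]
contact_force: [-0.4, -2.3, -1.9]
opening: 0.019
```

Request:
{"name": "apply_moves", "arguments": {
  "moves": [0,4,0,0,10,-0.5,8,0,0,10,-1,12,0,0,10,-1,16,0,0,10,-1.5,20,0,0,10,-1.5,24,0,0,10,-2,27,0,0,10,-2,30,0,0,10,-2,30,0,0,10,-2,30,0,0,10]
}}

```text
time_s: 17.65
position: [0.5113, 0.0331, 0.0126]
orientation: [3.136, 0.011, 1.638]
contact_force: [-0.2, -0.2, -1.5]
opening: 0.0188
```

```bash
python3 - <<'E'
from meas import *
im=robot.read_camera("scene");cv2.imwrite("pics/s8.png",cv2.resize(im[150:260,230:370,::-1],None,fx=5,fy=5,interpolation=cv2.INTER_CUBIC))
im=robot.read_camera("top");cv2.imwrite("pics/t8.png",cv2.resize(im[160:290,140:330,::-1],None,fx=4,fy=4,interpolation=cv2.INTER_CUBIC))
s=robot.state();print(s["position"],s["orientation"],s["opening"],s["contact_force"])
E
```

```text
[0.51121087 0.03282335 0.01249521] [3.13672681 0.01125455 1.63746912] 0.018953639186844652 [-0.33600329  0.77835786 -1.67187544]
```

View pics/s8.png

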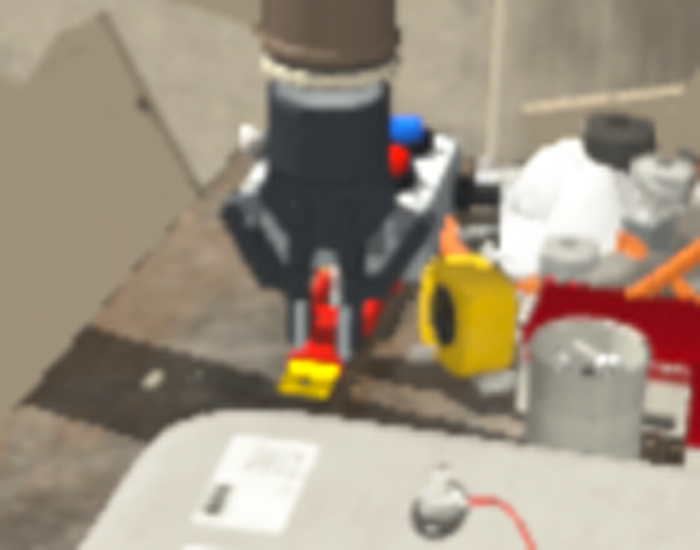

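View pics/t8.png

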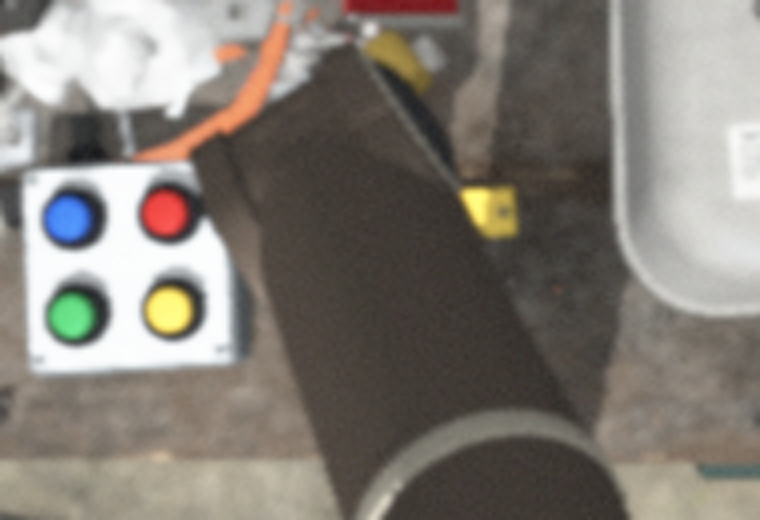

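Request:
{"name": "apply_moves", "arguments": {
  "moves": [0,0.5,0,0,10,0,1,0,0,10,0,1.5,0,0,10,0,2,0,0,10,0,2.5,0,0,10,0,3,0,0,10,0,3.5,0,0,10,0,3.5,0,0,10,0,3.5,0,0,10,0,3.5,0,0,10]
}}

```text
time_s: 18.75
position: [0.5112, 0.0362, 0.0125]
orientation: [3.137, 0.011, 1.637]
contact_force: [-0.3, -0.0, -1.7]
opening: 0.0191
```

Request:
{"name": "apply_moves", "arguments": {
  "moves": [0,0.5,0,0,10,0,1,0,0,10,0,1.5,0,0,10,0,2,0,0,10,0,2.5,0,0,10,0,2.5,0,0,10,0,2.5,0,0,10,0,2.5,0,0,10,0,2.5,0,0,10,0,2.5,0,0,10]
}}

```text
time_s: 19.75
position: [0.5111, 0.0368, 0.0125]
orientation: [3.137, 0.014, 1.636]
contact_force: [0.2, -6.3, -1.1]
opening: 0.0191
```

Request:
{"name": "apply_moves", "arguments": {
  "moves": [0,-1.5,0,0,10,0,-2.5,0,0,10,0,-2.5,-0.7,0,10,0,-2.5,-1.4,0,10,0,-2.5,-1.4,0,10,0,-2.5,-1.4,0,10,0,-2.5,-1.4,0,36,0,-2.5,-1.4,0,36,0,-2.5,-1.4,0,36,0,-2.5,-1.4,0,36]
}}

```text
time_s: 20.75
position: [0.5111, 0.0343, 0.011]
orientation: [3.137, 0.014, 1.636]
contact_force: [0.0, -0.0, 0.1]
opening: 0.0359
```

Request:
{"name": "apply_moves", "arguments": {
  "moves": [0,0,5,0,36,0,0,15,0,36,0,0,30,0,36,0,-10,60,0,36,0,-20,100,0,36,-20,-40,140,0,36,-50,-80,170,0,36,-80,-120,170,0,36,-110,-155,170,0,36,-130,-190,170,0,36]
}}

```text
time_s: 21.75
position: [0.3792, -0.1569, 0.1826]
orientation: [3.136, 0.015, 1.636]
contact_force: [1.1, -0.7, 0.6]
opening: 0.036
```

```bash
python3 - <<'E'
from meas import *
im=robot.read_camera("scene");cv2.imwrite("pics/s9.png",cv2.resize(im[150:260,230:370,::-1],None,fx=5,fy=5,interpolation=cv2.INTER_CUBIC))
im=robot.read_camera("top");cv2.imwrite("pics/t9r.png",im[:,:,::-1]);cv2.imwrite("pics/t9.png",cv2.resize(im[190:270,140:300,::-1],None,fx=5,fy=5,interpolation=cv2.INTER_CUBIC))
s=robot.state();print(s["position"],s["orientation"],s["opening"],s["contact_force"])
E
```

```text
[ 0.37783437 -0.16035397  0.18208804] [3.13843094 0.01656296 1.62797793] 0.03576827708622455 [0.86516549 0.42802577 0.38275994]
```

View pics/s9.png

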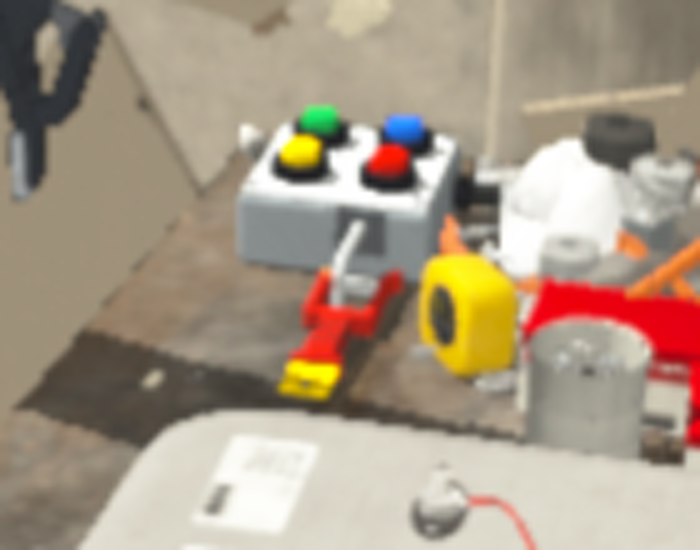

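View pics/t9.png

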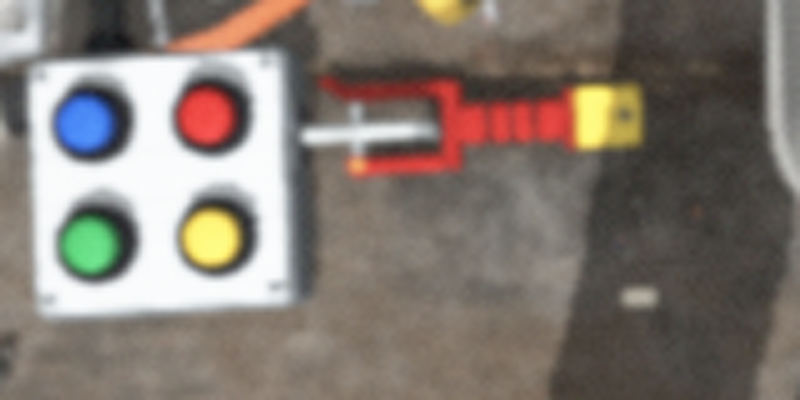

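```bash
python3 - <<'E'
from hook import *
im=cv2.imread("pics/t9r.png")[:,:,::-1].copy()
g,y=hookpose(im,guess=(.511,.037),yaw=np.radians(93.8),verbose=False)
d=np.array([.5078,.0798])-g;c,s=np.cos(y),np.sin(y);print(g,np.degrees(y),"bar in hook",1000*np.array([c*d[0]+s*d[1],-s*d[0]+c*d[1]]))
b=buttons("top",im,(140,195,203,260))
for k in b: print(k,b[k][1].round(4))
a=max(blobs(im,(20,120,110),(34,255,255),(210,160,255,200)),key=lambda t:t[0]);print("measure px",a[1])
st=robot.state();print(st["time_s"])
robot.job_done()
E
```

```text
[0.51235799 0.0372382 ] 93.22704442860889 bar in hook [42.75089498  2.15483852]
yellow [0.4514 0.1785 0.078 ]
blue [0.507  0.2419 0.078 ]
green [0.4475 0.2377 0.078 ]
red [0.5109 0.1821 0.078 ]
measure px [232.23136247 180.21336761]
21.85
the job is handed in; nothing more can be done
```

I pressed yellow, then blue, then red, one at a time. Each went down onto its stop (about 20–25 N felt with the tool about 6 mm down) and came up again. Green was never touched. I then pushed the hook onto the staple's upright bar, backed it off a little, set it down flat and let go. The job was handed in at 21.9 s.

- **Push onto the bar:** I felt about 2 N as the gate swung in, then nothing once the bar was past it, then about 6 N as the bar met the bottom of the throat.
- **Gate:** the last top picture shows it straight across the mouth, behind the bar. I judged this by eye and did not tug on the hook to test it.
- **Bar position:** the last picture puts the bar at x = 42.8 mm, y = 2.2 mm in the hook frame. The arm's own position said about x = 44–45 mm. The two agree to within about 2 mm, and both fall within the 42–48 mm range.
- **Rest of the bench:** all four caps are up. The tape measure had not moved (within 0.2 px). I did not measure the tape roll or screw tin again after the job; the arm passed above the bench well clear of both.

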